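# Pack the hexagonal printing blocks from the lipped rack into their tray

### The job

Two hexagonal printing blocks are stored in the rack with their rear edges held down under the steel lip. Slide each one forward along the rack floor until it is clear of the lip, lift it out, and lay it flat in the empty side of the tray, so that all four blocks lie close-packed with their flat faces touching, in two staggered rows of two. Do not disturb the other things on the table.

Things in the scene. Friction and masses are not known exactly. Their poses are not given: they have to be found in the camera images.
- rack: fixed plywood rack, 195 deep x 230 wide x 152 mm tall. Origin on the table under it; x points from its open front to its back, y left. Floor board 6 mm thick, x = -95 to +100 mm. Back stop at x = +52 mm, cheeks at y = +-110 mm from x = +30 mm back. Blocks leave by sliding towards -x; a block is free of the lip when its centre is forward of x = -1 mm
- rack_lip (a point): middle of the front edge of the steel lip's underside, at rack x = +34 mm, 25 mm above the table (3 mm over a block's plate); axes of the rack. The lip is 5 mm thick and runs the rack's whole width
- rack_shelf (a point): middle of the front lower edge of the rack's top shelf, at rack x = +30 mm, 140 mm above the table; axes of the rack. It hangs over the blocks' grip bars, so a gripper must lean back towards the rack's front; the shelf is 12 mm thick and carries a jar and small bottle up to 227 mm above the table
- tray: fixed shallow wooden tray, 211 (x) x 168 (y) x 18 mm tall, walls and floor 6 mm. Origin on the table under its centre; x away from the robot, y left. Holds four blocks: two columns of two along x, the columns shifted by half a block. Two blocks lie in the +y column; the -y column is empty and its blocks sit half a block nearer the robot
- block_1_mid (a point): hexagonal wooden printing block, 0.16 kg: plate 16 mm thick, 70 mm across flats; flats face its +-x, corners its +-y. Central dark grip bar 28 (x) x 20 (y) mm, 16 to 57 mm above the underside. Point: 28 mm above the underside; z up. Starts in the rack's +y half, bar along rack x, rear edge under the lip
- block_2_mid (a point): hexagonal wooden printing block, 0.16 kg: plate 16 mm thick, 70 mm across flats; flats face its +-x, corners its +-y. Central dark grip bar 28 (x) x 20 (y) mm, 16 to 57 mm above the underside. Point: 28 mm above the underside; z up. Starts in the rack's -y half, bar along rack x, rear edge under the lip
- block_3_mid (a point): hexagonal wooden printing block, 0.16 kg: plate 16 mm thick, 70 mm across flats; flats face its +-x, corners its +-y. Central dark grip bar 28 (x) x 20 (y) mm, 16 to 57 mm above the underside. Point: 28 mm above the underside; z up. Lies loose in the tray already, the far one
- block_4_mid (a point): hexagonal wooden printing block, 0.16 kg: plate 16 mm thick, 70 mm across flats; flats face its +-x, corners its +-y. Central dark grip bar 28 (x) x 20 (y) mm, 16 to 57 mm above the underside. Point: 28 mm above the underside; z up. Lies loose in the tray, the near one, flat against block 3
- bottle_mid (a point): bystander: cream bottle of painting oil, 67 mm across, 193 mm tall, standing behind the gap between rack and tray; the point is its centre. Not to be disturbed
- dipper_cup_mid (a point): bystander: twin steel dipper cup, 39 x 81 x 22 mm, lying between rack and tray; the point is its centre. Not to be disturbed
- tube_small_mid (a point): bystander: small paint tube, 38 x 118 x 29 mm, lying at the front of the table; the point is its centre. Not to be disturbed
- rubber_mid (a point): bystander: eraser block, 25 x 48 x 14 mm, near the front edge of the table at the left; the point is its centre. Not to be disturbed
- clip_mid (a point): bystander: purple plastic peg, 15 x 72 x 12 mm, near the front edge at the right; the point is its centre. Not to be disturbed
- jar_side_mid (a point): bystander: lidded paint jar, 58 mm across, 66 mm tall, at the far left; the point is its centre. Not to be disturbed
- tape_roll_mid (a point): bystander: roll of masking tape lying flat, 100 mm across, 25 mm tall, at the far right; the point is its centre. Not to be disturbed
Not all that is in view belongs to the job. Leave any pink look-alike of the part that bears block_2_mid alone. Leave any green look-alike of the part that bears block_4_mid alone.

How it is judged:
By the outcome, as a careful person would: the job done as asked, in the order asked, and still so for the second after the job is handed in, with the robot touching nothing.
It also fails if it takes over 70 s, if anything falls off the work surface, if the arm or the gripper's body presses on something with over 40 N, if the wrist force passes 120 N, or if a joint passes its speed limit or range.

### The arm

A 6-joint arm with a two-finger parallel gripper is mounted at the origin on a cart in front of the work surface, level with it; the furniture and walls round the work are solid. World frame = base frame: x ahead of the robot, y to its left, z up, the work surface at z = 0. Lengths are in mm, angles in rad, forces in N, time in s.
With the tool pointing down it reaches from about 350 to 975 mm from the base axis. Payload 7.1 kg.
Tool frame: the origin (TCP) lies on the front face of the gripper's body, between the roots of the fingers; the fingertips stand 80 mm ahead of it and the grasp point (between the pads) lies 61 mm ahead of it (env.tips_ahead is the distance from the TCP to the fingertips, in mm); z points along the fingers, y is the direction in which the jaws open and shut (so a half turn about z gives the same grasp; the last joint's range is limited). The gripper opens to 88 mm and grips with 3 to 60 N. Pads are 20 mm wide; open, the fingers measure 115 mm over their backs; the gripper's body (75 mm by 178 mm) begins 61 mm behind the grasp point.
Start: joints at [-1.218, 0.423, 1.63, -0, 1.089, -0.019], TCP at [227.075, -582.274, 302.675] pointing down, gripper open.
Joint ranges: [-3, 3], [-0.9, 2.11], [0.09, 2.58], [-1.31, 4.45], [0.11, 2.69], [-2.54, 2.54]. Speed limits (rad/s): [2.39, 2.39, 3.01, 3.14, 3.14, 3.14].

### API

Orientations are given as a unit quaternion [x, y, z, w].
In Python, from station import env, set_gripper, viewer, workorder gives the robot as it stands. Calls block until the motion is done:
- env.reach(position, orientation): joint-space move of the TCP to a pose.
- env.move_l(position, rot=None, rate=150, f_stop=None): straight line of the TCP; rot=None keeps the orientation; rate is the mean speed in mm/s. With f_stop (N) it stops when the force on the tool has changed by that much, and returns True; else False.
- env.move_joints(angles): joint-space move.
- set_gripper(opening): finger opening in mm; the grip force is fixed at half the most; returns when the fingers have stopped.
- env.hold(seconds).
- env.ik(position, orientation): joint angles nearest the present ones, or None.
- env.read_state(): the state.
- viewer.camera(name): name is "side" or "top" or "wrist"; returns the picture (420x560x3 uint8, blue, green, red); there is no depth.
- viewer.camera_params(name): a dict with "fx", "fy", "cx", "cy" (pixels), "dist" ([k1, k2, p1, p2, k3] as OpenCV has them; the pictures are not rectified), "pose" (4x4, takes a point from camera to world coordinates); the wrist camera has in their place "tool_from_camera" (4x4, takes a point from camera to tool coordinates, whose origin is the TCP and whose axes are the flange's). Camera axes: x right, y up, looking along -z (the intrinsics and any distortion apply to the point x, -y, -z); pixel columns grow to the right and rows downward; lengths in mm; the calibration is good to about 2 mm. A picture is of the moment at which its call begins: read the wrist's pose just before it. camera_params takes no time and is no camera call.
A pose or a line that the arm cannot do raises env.IKError and nothing moves.
- workorder.sign_off(): hands the job in, once; it reports no verdict.
The state is a dict: "time_s": time; "qpos": joint angles; "dq": joint speeds; "tau": joint torques, N m; "tool_pos": TCP position; "orientation": TCP orientation; "force": force on the tool from outside, world axes, zero at the start; "wrist_torque": the same for the moment, N m; "width": finger opening in mm.
Only numpy, scipy, OpenCV 4.12 (cv2) and the standard library are available. Lean on these libraries where they do the work, as an engineer would, in place of code of your own. Each camera call takes 0.05 s, during which the arm holds its last target.

## Working session

There is one attempt and no reset: what is moved stays moved. The work goes in short steps, each a Python script; the robot and the scene stay as the last script left them, time stands still between calls to the robot, and variables do not carry over. Pictures are saved under pics/ and viewed, and the job is handed in when it is done.

```bash
ls; mkdir -p pics; python3 - <<'E'
from station import env, set_gripper, viewer, workorder
import cv2
for n in ["side","top","wrist"]:
    cv2.imwrite(f"pics/{n}0.png",viewer.camera(n)); print(n,viewer.camera_params(n))
print(env.read_state())
E
```

```text
pics
side {'fx': 462.980336105093, 'fy': 462.980336105093, 'cx': 271.53725517488755, 'cy': 211.0187670590806, 'dist': array([0.03528445, 0.        , 0.        , 0.        , 0.        ]), 'pose': array([[-9.36290946e-01,  1.98146935e-01, -2.89994925e-01,
         1.06356140e+02],
       [-3.50585830e-01, -4.77451018e-01,  8.05686106e-01,
         1.14822837e+03],
       [ 2.11858605e-02,  8.56024718e-01,  5.16500573e-01,
         8.40075081e+02],
       [ 0.00000000e+00,  0.00000000e+00,  0.00000000e+00,
         1.00000000e+00]])}
top {'fx': 540.754134998358, 'fy': 540.754134998358, 'cx': 273.61085814558953, 'cy': 206.10960255021956, 'dist': array([-0.01243384,  0.        ,  0.        ,  0.        ,  0.        ]), 'pose': array([[ 2.14118606e-04,  9.96591330e-01, -8.24965168e-02,
         3.57217116e+02],
       [-9.99999976e-01,  2.17800059e-04,  3.56263381e-05,
         2.09449118e+00],
       [ 5.34726459e-05,  8.24965071e-02,  9.96591352e-01,
         2.16028235e+03],
       [ 0.00000000e+00,  0.00000000e+00,  0.00000000e+00,
         1.00000000e+00]])}
wrist {'fx': 318.189249533
[... 496 characters left out ...]
       1.00000000e+00]])}
{'time_s': 0.15, 'qpos': array([-1.21803972e+00,  4.23693577e-01,  1.63048670e+00, -1.09197797e-05,
        1.08859543e+00, -1.89914252e-02]), 'dq': array([ 0.00077541,  0.00039963, -0.00063784,  0.00136095, -0.00079931,
       -0.00010307]), 'tau': array([-1.14780058e-03, -5.44985819e+01, -2.73918986e+01,  6.43508323e-02,
        2.05360644e-02, -8.18831586e-05]), 'tool_pos': array([ 226.94157478, -581.99067928,  302.07345821]), 'orientation': array([ 9.82774463e-01,  1.84808024e-01, -1.03026717e-04, -5.82506281e-04]), 'force': array([-0.52117103, -0.54206346, -0.40609499]), 'wrist_torque': array([-0.01030966, -0.04655429, -0.0294188 ]), 'width': 87.64747702949116}
```

View pics/top0.png

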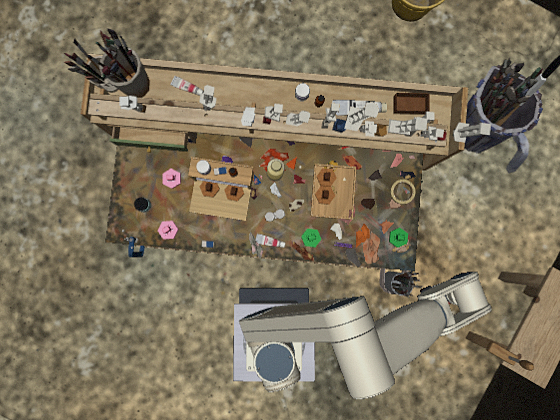

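View pics/side0.png

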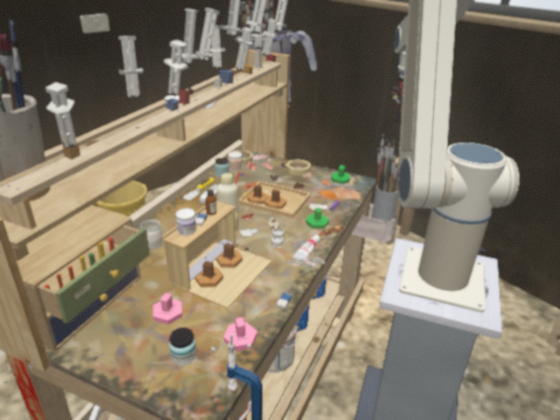

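View pics/wrist0.png

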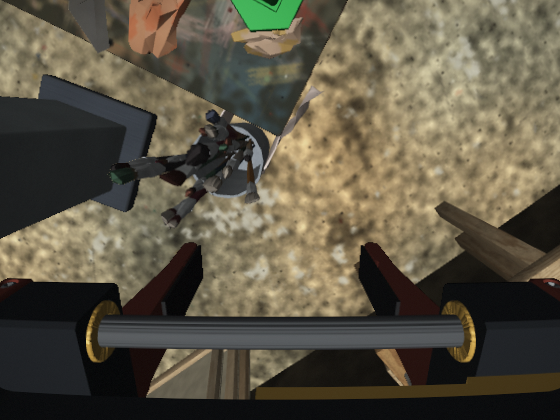

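```bash
cat > h.py <<'E'
from station import env, set_gripper, viewer, workorder
import cv2, numpy as np
from scipy.spatial.transform import Rotation as R
F=np.diag([1,-1,-1.])
def campose(n,st=None):
    p=viewer.camera_params(n)
    K=np.array([[p['fx'],0,p['cx']],[0,p['fy'],p['cy']],[0,0,1]])
    if n=='wrist':
        T=np.eye(4);T[:3,:3]=R.from_quat(st['orientation']).as_matrix();T[:3,3]=st['tool_pos']
        P=T@p['tool_from_camera']
    else: P=p['pose']
    return K,p['dist'],P
def proj(c,X):
    K,d,P=c; X=np.atleast_2d(np.asarray(X,float)); C=(X-P[:3,3])@P[:3,:3]@F
    return cv2.projectPoints(C.reshape(-1,1,3),np.zeros(3),np.zeros(3),K,d)[0].reshape(-1,2)
def back(c,uv,z):
    K,d,P=c; uv=np.atleast_2d(np.asarray(uv,float)).reshape(-1,1,2)
    n=cv2.undistortPoints(uv,K,d).reshape(-1,2)
    D=np.c_[n,np.ones(len(n))]@F@P[:3,:3].T
    s=(np.broadcast_to(z,len(n))-P[2,3])/D[:,2]
    return P[:3,3]+D*s[:,None]
E
python3 - <<'E'
from h import *
c=campose('top')
im=cv2.imread('pics/top0.png')
cv2.imwrite('pics/topz.png',cv2.resize(im[140:265,100:420],None,fx=2.5,fy=2.5,interpolation=cv2.INTER_CUBIC))
print(back(c,[[210,187],[234,190],[326,177],[324,198],[333,190],[222,205]],[63,63,63,63,6,6]).round())
E
```

```text
[[ 606.  250.   63.]
 [ 594.  157.   63.]
 [ 645. -203.   63.]
 [ 563. -194.   63.]
 [ 600. -236.    6.]
 [ 540.  208.    6.]]
```

View pics/topz.png

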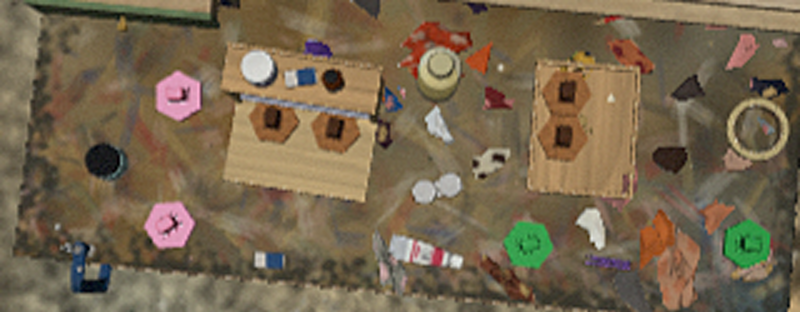

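```bash
python3 - <<'E'
from h import *
import pickle
for n,p in [('tray',[500,-220,300]),('rack',[450,190,300])]:
    env.reach(p,[1,0,0,0]); env.hold(0.3)
    st=env.read_state(); im=viewer.camera('wrist'); cv2.imwrite(f'pics/{n}1.png',im); pickle.dump(st,open(n+'1.pkl','wb'))
    print(st['time_s'],st['qpos'].round(2),st['tool_pos'].round(1),st['orientation'].round(4))
E
```

```text
2.1083 [-0.44  0.31  1.81 -0.    1.02  1.13] [ 499.8 -220.5  300. ] [ 1.e+00 -4.e-04 -0.e+00  0.e+00]
3.9833 [ 0.37  0.23  1.93 -0.    0.99  1.95] [450.3 189.5 300. ] [ 1.e+00 -5.e-04 -0.e+00  0.e+00]
```

View pics/tray1.png

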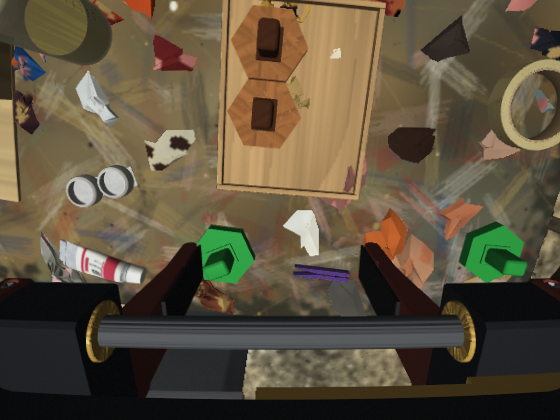

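View pics/rack1.png

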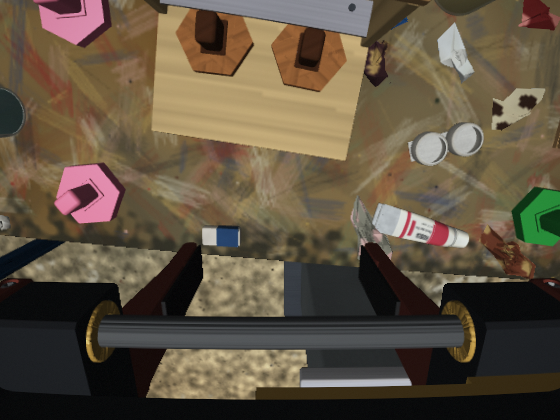

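```bash
python3 - <<'E'
import cv2
a=cv2.imread('pics/tray1.png')[0:205,205:400]; cv2.imwrite('pics/tz.png',cv2.resize(a[:,:],(780,820))[:600]); cv2.imwrite('pics/tz2.png',cv2.resize(a,(780,820))[400:])
a=cv2.imread('pics/rack1.png')[0:165,145:385]; cv2.imwrite('pics/rz.png',cv2.resize(a,None,fx=3.3333333,fy=3.33333333))
E
```

```text
(no output)
```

View pics/tz.png

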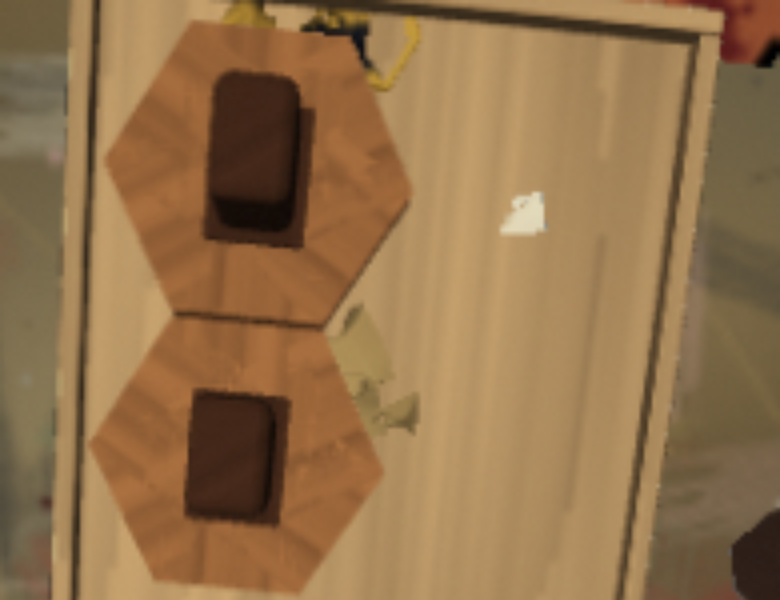

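View pics/tz2.png

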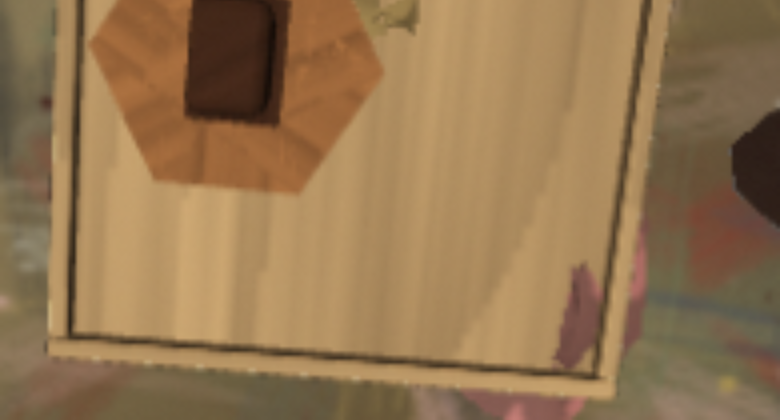

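View pics/rz.png

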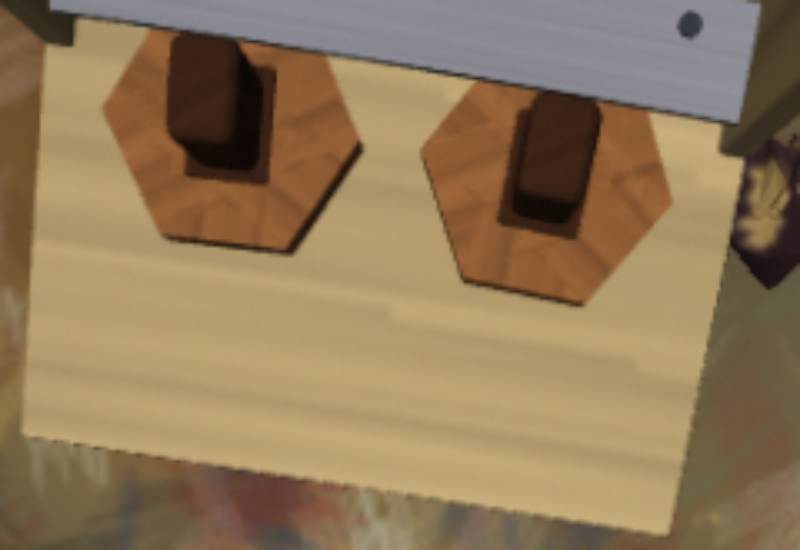

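```bash
cat > fit.py <<'E'
from h import *
import pickle
from scipy.optimize import least_squares
r=35/np.cos(np.pi/6); s=r/2
# hex corners, L, UL, UR, Rt, LR, LL viewed (up=+x, left=+y)
HEX=np.array([[0,r],[35,s],[35,-s],[0,-r],[-35,-s],[-35,s]])
def fitpose(c,uv,model,z,x0):
    uv=np.asarray(uv,float); z=np.broadcast_to(z,len(model))
    def f(p):
        Rm=np.array([[np.cos(p[2]),-np.sin(p[2])],[np.sin(p[2]),np.cos(p[2])]])
        return (proj(c,np.c_[model@Rm.T+p[:2],z])-uv).ravel()
    q=least_squares(f,x0,x_scale=[1,1,.01]); return q.x,np.abs(q.fun.reshape(-1,2)).max(1).round(2)
def up(a,k,o): return (np.asarray(a,float)+.5)/k-.5+np.asarray(o)
E
python3 - <<'E'
from fit import *
c=campose('wrist',pickle.load(open('tray1.pkl','rb')))
o=(205,0)
b3=fitpose(c,up([[105,160],[192,20],[352,38],[412,193],[322,326],[175,313]],4,o),HEX,22,[640,-200,-.07])
b4=fitpose(c,up([[90,443],[175,316],[322,330],[384,473],[298,593],[157,580]],4,o),HEX,22,[560,-200,-.07])
print(b3,b4)
M=np.array([[-105.5,84],[-105.5,-84],[105.5,-84]])
t=fitpose(c,up([[48,754],[612,798],[722,13]],4,o),M,18,[600,-240,-.07]); print('tray',t)
Mi=np.array([[-99.5,78],[-99.5,-78],[99.5,-78]])
ti=fitpose(c,up([[70,738],[598,777],[695,38]],4,o),Mi,6,[600,-240,-.07]); print('trayin',ti)
T=t[0]
def loc(b):
    d=b[:2]-T[:2]; a=T[2]; return np.array([np.cos(a)*d[0]+np.sin(a)*d[1],-np.sin(a)*d[0]+np.cos(a)*d[1],b[2]-a])
print('local',loc(b3[0]),loc(b4[0]))
c=campose('wrist',pickle.load(open('rack1.pkl','rb')))
o=(145,0);k=10/3
# visible: L,Rt,LR,LL
V=[0,3,4,5]
b1=fitpose(c,up([[102,107],[359,146],[291,247],[167,236]],k,o),HEX[V],22,[600,250,-.1])
b2=fitpose(c,up([[422,150],[671,202],[583,303],[462,277]],k,o),HEX[V],22,[600,160,-.1])
M=np.array([[-95,115],[-95,-115]])
rk=fitpose(c,up([[24,435],[668,533]],k,o),M,6,[600,200,-.1])
lip=back(c,up([[740,123],[52,10]],k,o),30); print('lip',lip, np.linalg.norm(lip[0]-lip[1]))
print(b1,b2,rk)
T=rk[0]; print(loc(b1[0]),loc(b2[0]),loc(np.r_[lip[0][:2],0]),loc(np.r_[lip[1][:2],0]))
E
```

```text
(array([ 6.52089098e+02, -2.09448687e+02, -9.69674684e-02]), array([0.3 , 0.29, 0.15, 0.66, 0.42, 0.8 ])) (array([ 5.81495057e+02, -2.02912125e+02, -9.60557710e-02]), array([0.19, 0.58, 0.62, 0.35, 0.37, 0.55]))
tray (array([ 5.95945797e+02, -2.36917182e+02, -7.92720109e-02]), array([1.11, 0.95, 1.33]))
trayin (array([ 5.95642095e+02, -2.38610336e+02, -7.55888321e-02]), array([2.16, 1.36, 1.85]))
local [ 5.37917872e+01  3.18281669e+01 -1.76954575e-02] [-1.70981862e+01  3.27539289e+01 -1.67837602e-02]
lip [[608.26724705 102.00116277  30.        ]
 [640.39308569 308.77325302  30.        ]] 209.2528776684952
(array([ 6.09440253e+02,  2.56975393e+02, -1.25139733e-01]), array([0.84, 1.55, 1.16, 1.48])) (array([ 5.94406911e+02,  1.59834808e+02, -1.93425896e-01]), array([0.75, 0.31, 0.62, 0.19])) (array([ 5.91801194e+02,  2.11289418e+02, -1.51565527e-01]), array([0.95, 0.95]))
[1.05389056e+01 4.78254767e+01 2.64257937e-02] [ 1.03447655e+01 -5.04713035e+01 -4.18603695e-02] [  32.77827025 -105.54922374    0.15156553] [ 33.31614624 103.70296263   0.15156553]
```

```bash
cat >> h.py <<'E'
TH=np.radians(28)
def rot(psi,th=None,flip=True):
    th=TH if th is None else th
    s,c=np.sin(th),np.cos(th)
    m=np.array([[-c,0,s],[0,1,0],[-s,0,-c]])  # cols x,y,z
    if not flip: m=m@np.diag([-1,-1,1])
    return R.from_matrix(R.from_euler('z',psi).as_matrix()@m)
def tcp(g,r,d=61): # TCP for grasp point g
    return np.asarray(g,float)-d*r.as_matrix()[:,2]
E
python3 - <<'E'
from h import *
for fl in (True,False):
  for n,g,psi in [('b1',[609,257,48],-.14),('b2',[594,160,48],-.17),('A',[611,-266,48],-.095),('B',[541,-259,48],-.095)]:
    r=rot(psi,flip=fl)
    for d in (61,180):
        q=env.ik(tcp(g,r,d),r.as_quat()); print(fl,n,d,None if q is None else np.round(q,2), tcp(g,r,d).round())
E
```

```text
True b1 61 [ 0.51  0.67  1.9  -1.04  0.33  0.03] [581. 261. 102.]
True b1 180 [ 0.57  0.44  1.97 -0.76  0.46 -0.22] [525. 269. 207.]
True b2 61 [ 0.36  0.63  2.02 -1.3   0.25  0.2 ] [566. 165. 102.]
True b2 180 [ 0.42  0.37  2.09 -0.81  0.37 -0.26] [511. 174. 207.]
True A 61 None [ 582. -263.  102.]
True A 180 None [ 527. -258.  207.]
True B 61 None [ 512. -256.  102.]
True B 180 None [ 457. -251.  207.]
False b1 61 None [581. 261. 102.]
False b1 180 None [525. 269. 207.]
False b2 61 None [566. 165. 102.]
False b2 180 None [511. 174. 207.]
False A 61 [-0.51  0.66  1.92  1.06  0.22  0.15] [ 582. -263.  102.]
False A 180 [-0.56  0.42  2.01  0.68  0.34  0.51] [ 527. -258.  207.]
False B 61 [-0.57  0.61  2.06  1.45  0.22 -0.31] [ 512. -256.  102.]
False B 180 [-0.63  0.35  2.14  0.84  0.33  0.28] [ 457. -251.  207.]
```

```bash
python3 - <<'E'
from h import *
rk=-.15
for th in (20,24,28):
  for n,g,psi in [('b1',[609,257,48],-.14),('b2',[594,160,48],-.17)]:
    r=rot(psi,np.radians(th))
    for k in (0,20,40,50):
        G=np.array(g)-k*np.array([np.cos(rk),np.sin(rk),0])
        q=env.ik(tcp(G,r),r.as_quat()); print(th,n,k,None if q is None else np.round(q,2))
    q=env.ik(tcp(G,r,150),r.as_quat()); print(th,n,'up',None if q is None else np.round(q,2))
for n,g,psi in [('b1',[570,263,48],-.15),('b2',[550,168,48],-.15),('A',[611,-266,48],-.095),('B',[541,-259,48],-.095)]:
    r=rot(psi,0)
    for d in (61,220):
        q=env.ik(tcp(g,r,d),r.as_quat()); print(n,d,None if q is None else np.round(q,2))
E
```

```text
20 b1 0 [ 0.47  0.67  1.83 -0.52  0.4  -0.51]
20 b1 20 [ 0.49  0.65  1.87 -0.55  0.39 -0.45]
20 b1 40 [ 0.51  0.64  1.9  -0.59  0.38 -0.39]
20 b1 50 [ 0.52  0.63  1.92 -0.61  0.37 -0.36]
20 b1 up [ 0.56  0.46  1.95 -0.47  0.51 -0.49]
20 b2 0 [ 0.32  0.62  1.95 -0.56  0.31 -0.57]
20 b2 20 [ 0.34  0.61  1.98 -0.61  0.29 -0.5 ]
20 b2 40 [ 0.36  0.59  2.02 -0.67  0.28 -0.42]
20 b2 50 [ 0.37  0.59  2.04 -0.7   0.27 -0.38]
20 b2 up [ 0.4   0.39  2.08 -0.47  0.42 -0.59]
24 b1 0 [ 0.49  0.67  1.86 -0.75  0.36 -0.27]
24 b1 20 [ 0.51  0.65  1.9  -0.8   0.35 -0.2 ]
24 b1 40 [ 0.53  0.64  1.93 -0.85  0.34 -0.12]
24 b1 50 [ 0.54  0.63  1.95 -0.87  0.34 -0.09]
24 b1 up [ 0.59  0.46  2.   -0.66  0.46 -0.28]
24 b2 0 [ 0.34  0.62  1.98 -0.88  0.26 -0.23]
24 b2 20 [ 0.36  0.61  2.02 -0.96  0.25 -0.13]
24 b2 40 [ 0.38  0.6   2.06 -1.05  0.25 -0.03]
24 b2 50 [ 0.39  0.59  2.07 -1.09  0.24  0.03]
24 b2 up [ 0.43  0.39  2.12 -0.71  0.36 -0.33]
28 b1 0 [ 0.51  0.67  1.9  -1.04  0.33  0.03]
28 b1 20 [ 0.53  0.66  1.93 -1.09  0.33  0.11]
28 b1 40 [ 0.55  0.65  1.96 -1.15  0.34  0.19]
28 b1 50 [ 0.57  0.64  1.98 -1.17  0.34  0.22]
28 b1 up [ 0.62  0.46  2.04 -0.89  0.43 -0.02]
28 b2 0 [ 0.36  0.63  2.02 -1.3   0.25  0.2 ]
28 b2 20 None
28 b2 40 None
28 b2 50 None
28 b2 up [ 0.46  0.4   2.17 -1.03  0.33  0.01]
b1 61 [ 0.41  0.69  1.71 -0.    0.74 -1.01]
b1 220 [ 0.41  0.47  1.65 -0.    1.03 -1.01]
b2 61 [ 0.28  0.63  1.84 -0.    0.67 -1.15]
b2 220 [ 0.28  0.39  1.77 -0.    0.98 -1.15]
A 61 [-0.43  0.73  1.62 -0.    0.8  -1.9 ]
A 220 [-0.43  0.52  1.56 -0.    1.06 -1.9 ]
B 61 [-0.47  0.66  1.78 -0.    0.71 -1.94]
B 220 [-0.47  0.43  1.71 -0.    1.   -1.94]
```

```bash
cat > slide.py <<'E'
from h import *
import sys,pickle
def slide(n,g,psi,rk=-.15,k=50,look=230):
    r=rot(psi,np.radians(24)); q=r.as_quat()
    env.reach(tcp(g,r,200),q); set_gripper(50)
    env.hold(.1)
    hit=env.move_l(tcp(g,r),q,rate=120,f_stop=15)
    s=env.read_state(); print('hit',hit,s['tool_pos'].round(1),tcp(g,r).round(1),s['force'].round(1))
    if hit: return
    set_gripper(0); s=env.read_state(); print('w',s['width'],s['force'].round(1),s['wrist_torque'].round(2))
    d=np.array([np.cos(rk),np.sin(rk),0])
    G=np.array(g)-k*d
    hit=env.move_l(tcp(G,r),q,rate=60,f_stop=25); s=env.read_state(); print('slid',hit,s['force'].round(1),s['width'],s['tool_pos'].round(1),tcp(G,r).round(1))
    if hit: return
    set_gripper(50)
    env.move_l(tcp(G,r,150),q,rate=150)
    r=rot(psi,0); env.reach(tcp(G,r,look),r.as_quat()); env.hold(.2)
    s=env.read_state(); im=viewer.camera('wrist'); cv2.imwrite(f'pics/{n}.png',im); pickle.dump(s,open(n+'.pkl','wb'))
    print(G,s['time_s'],s['tool_pos'],viewer and '')
E
python3 - <<'E'
from slide import *
slide('s1',[609,257,48],-.14)
E
```

```text
hit False [584.6 260.6 104.4] [584.4 260.5 103.7] [ 1.2  1.1 -0.5]
w 19.700059182987566 [-1.3  0.7  2.7] [0.08 0.06 0.01]
slid False [-5.9  1.   8.6] 19.9415592512718 [534.6 268.1 104. ] [535.  267.9 103.7]
[559.5614461  264.47190662  48.        ] 12.15 [558.19932524 264.41896171 276.3652057 ]
```

View pics/s1.png

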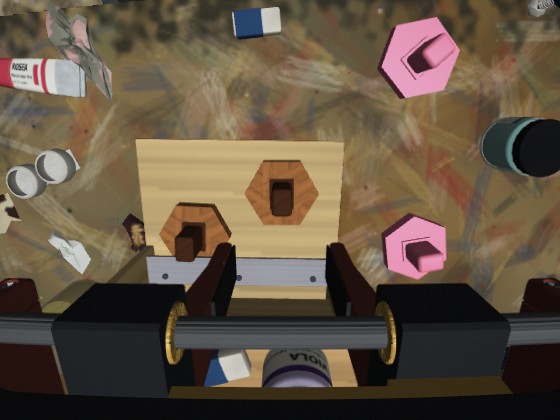

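```bash
python3 - <<'E'
import cv2
a=cv2.imread('pics/s1.png')[135:260,130:350]; cv2.imwrite('pics/s1z.png',cv2.resize(a,None,fx=3.5,fy=3.5,interpolation=cv2.INTER_CUBIC))
E
```

```text
(no output)
```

View pics/s1z.png

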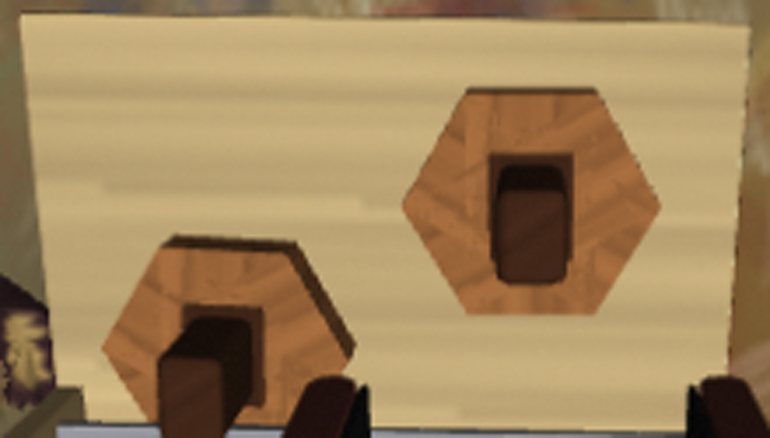

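```bash
python3 - <<'E'
from fit import *
st=pickle.load(open('s1.pkl','rb')); c=campose('wrist',st)
o=(130,135);k=3.5
b1=fitpose(c,up([[660,206],[597,313],[467,313],[402,205],[467,94],[597,94]],k,o),HEX,22,[560,264,-.14])
V=[0,3,4,5]
b2=fitpose(c,up([[350,355],[102,348],[170,246],[293,252]],k,o),HEX[V],22,[594,160,-.17])
rk=fitpose(c,up([[749,25],[22,14]],k,o),np.array([[-95,115],[-95,-115]]),6,[590,211,-.15])
print(b1,b2,rk,st['tool_pos'],R.from_quat(st['orientation']).as_matrix()[:,2])
T=rk[0]
def loc(b):
    d=b[:2]-T[:2]; a=T[2]; return np.array([np.cos(a)*d[0]+np.sin(a)*d[1],-np.sin(a)*d[0]+np.cos(a)*d[1],b[2]-a])
print(loc(b1[0]),loc(b2[0]))
E
```

```text
(array([ 5.59540924e+02,  2.64898439e+02, -1.39061959e-01]), array([0.63, 0.57, 0.27, 0.31, 0.65, 0.56])) (array([ 5.94007915e+02,  1.61698535e+02, -1.94831108e-01]), array([1.3 , 1.01, 1.81, 0.4 ])) (array([ 5.91447743e+02,  2.12210316e+02, -1.55899948e-01]), array([1.17, 1.21])) [558.19932524 264.41896171 276.3652057 ] [-0.00224532 -0.0019538  -0.99999557]
[-3.97007009e+01  4.70949854e+01  1.68379889e-02] [ 1.03720466e+01 -4.95016687e+01 -3.89311605e-02]
```

```bash
cat > place.py <<'E'
from h import *
import pickle
a=-.0955
E_=np.array([np.cos(a),np.sin(a),0]);N=np.array([-np.sin(a),np.cos(a),0])
b3=np.array([652.09,-209.45,0]);b4=np.array([581.5,-202.91,0])
A=(b3+b4)/2-60.62*N; B=A-70*E_
def rel(s): # grasp point world
    m=R.from_quat(s['orientation']).as_matrix(); return s['tool_pos']+61*m[:,2]
def pick(g,psi,lift=160):
    r=rot(psi,0);q=r.as_quat()
    env.move_l(tcp(g,r,100),q,rate=200); hit=env.move_l(tcp(g,r),q,rate=100,f_stop=15)
    print('hit',hit); 
    if hit: return False
    set_gripper(0); s=env.read_state(); print('w',s['width'],s['force'].round(1),rel(s).round(1))
    env.move_l(tcp(np.array(g)+[0,0,25],r),q,rate=60)
    env.move_l(tcp(np.array(g)+[0,0,lift],r),q,rate=200)
    s=env.read_state(); print('w',s['width'],s['force'].round(1)); return s['width']>15
def carry(t,psi,z=208,rate=200):
    r=rot(psi,0);q=r.as_quat()
    t=np.array([t[0],t[1],z]); env.move_l(tcp(t,r),q,rate=rate)
def lower(t,psi,z=48):
    r=rot(psi,0);q=r.as_quat(); t=np.array([t[0],t[1],0.])
    env.move_l(tcp(t+[0,0,z+25],r),q,rate=150); env.hold(.2)
    hit=env.move_l(tcp(t+[0,0,z-1],r),q,rate=30,f_stop=5)
    s=env.read_state(); print('lower',hit,rel(s).round(1),s['force'].round(1)); return hit
E
python3 - <<'E'
from place import *
print(A,B)
if pick([559.5,264.7,48],-.14):
    t=A-3*N
    carry(t,a); lower(t,a)
    s=env.read_state(); print(s['time_s'],s['width'],t)
    im=viewer.camera('wrist'); cv2.imwrite('pics/p1.png',im); pickle.dump(s,open('p1.pkl','wb'))
E
```

```text
[ 611.01458583 -266.52377525    0.        ] [ 541.33355205 -259.8489321     0.        ]
hit False
w 19.851012271605235 [-1.4  0.   3.2] [559.7 264.8  48.3]
w 19.747140444490242 [-0.7 -0.3 -1.6]
lower True [ 610.4 -269.3   48.2] [-1.   0.4  3.7]
20.3583 19.949473536890302 [ 610.72852112 -269.51010527    0.        ]
```

View pics/p1.png

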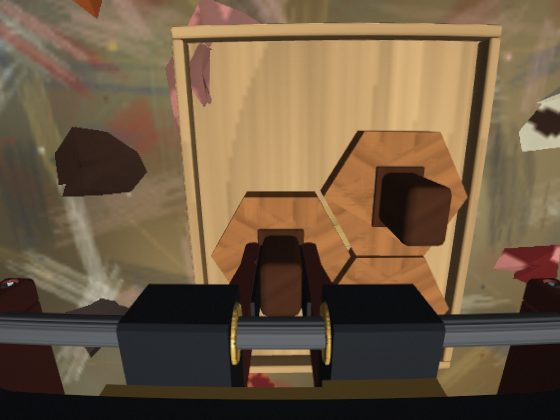

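```bash
python3 - <<'E'
from place import *
r=rot(a,0);q=r.as_quat()
s0=env.read_state(); z=rel(s0)[2]; print(s0['force'].round(1))
t=A-0.3*N; 
hit=env.move_l(tcp([t[0],t[1],z],r),q,rate=8,f_stop=4); env.hold(.1)
s=env.read_state(); print(hit,s['time_s'],rel(s).round(2),t.round(2),s['force'].round(1))
im=viewer.camera('wrist'); cv2.imwrite('pics/p2.png',cv2.resize(im[120:330,180:480],None,fx=2.6,fy=2.6,interpolation=cv2.INTER_CUBIC))
E
```

```text
[-0.4  0.7  4.4]
True 20.8 [ 610.74 -267.95   48.24] [ 610.99 -266.82    0.  ] [1.1 1.7 4.9]
```

View pics/p2.png

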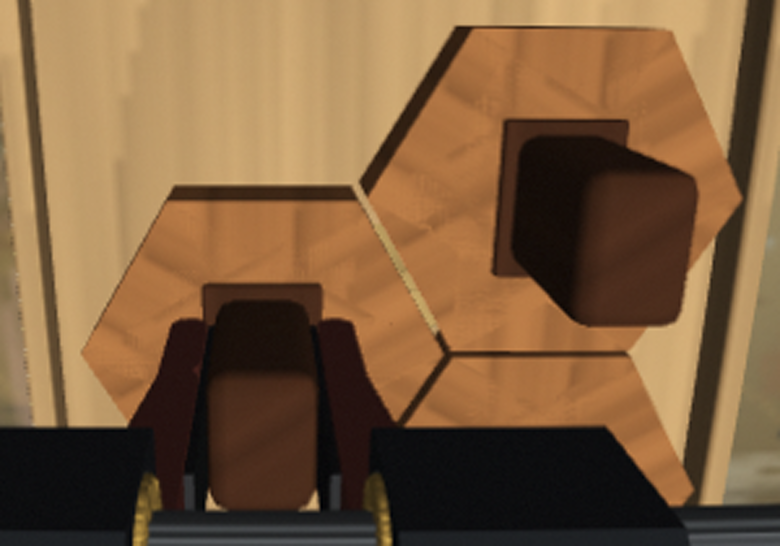

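```bash
python3 - <<'E'
from place import *
r=rot(a,0);q=r.as_quat()
t=A+0.2*N; 
hit=env.move_l(tcp([t[0],t[1],48.4],r),q,rate=8,f_stop=7); env.hold(.1)
s=env.read_state(); print(hit,s['time_s'],rel(s).round(2),t.round(2),s['force'].round(1))
im=viewer.camera('wrist'); cv2.imwrite('pics/p3.png',cv2.resize(im[120:330,180:480],None,fx=2.6,fy=2.6,interpolation=cv2.INTER_CUBIC))
E
```

```text
False 21.35 [ 610.93 -266.47   48.25] [ 611.03 -266.32    0.  ] [ 0.6 -1.   1.2]
```

View pics/p3.png

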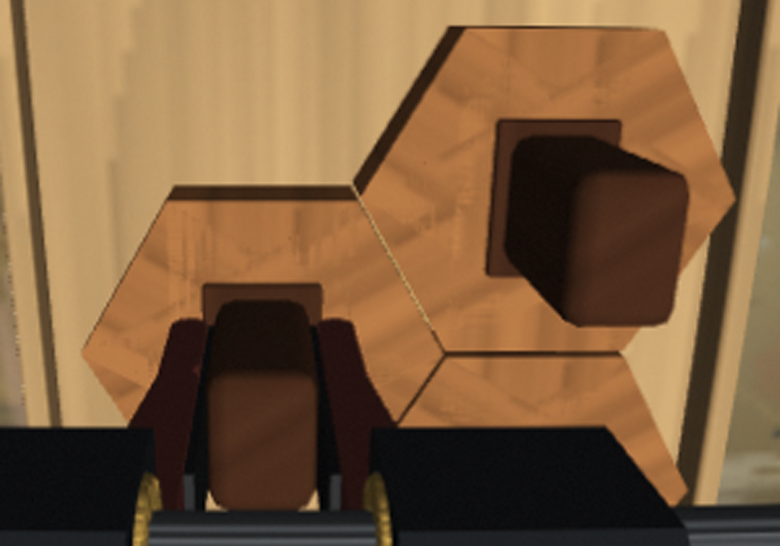

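```bash
python3 - <<'E'
from place import *
from slide import slide
set_gripper(46)
r=rot(a,0);q=r.as_quat()
env.move_l(tcp([A[0],A[1],120],r),q,rate=100)
s=env.read_state()
env.move_l(tcp([500,60,200],r),rot(-.18,0).as_quat(),rate=250)
slide('s2',[594.2,160.8,48],-.18)
E
python3 - <<'E'
import cv2
a=cv2.imread('pics/s2.png'); cv2.imwrite('pics/s2z.png',cv2.resize(a[120:270,170:400],None,fx=3.4,fy=3.4,interpolation=cv2.INTER_CUBIC))
E
```

```text
hit False [569.8 165.3 104. ] [569.8 165.2 103.7] [-0.2  0.  -1.1]
w 20.04915100965566 [-1.9  0.5  3.7] [-0.03  0.05 -0.03]
slid False [-4.9  1.1  8.8] 19.83782799722453 [520.1 172.9 104. ] [520.4 172.7 103.7]
[544.7614461  168.27190662  48.        ] 30.8417 [543.55348464 168.2571811  276.62066231]
```

View pics/s2z.png

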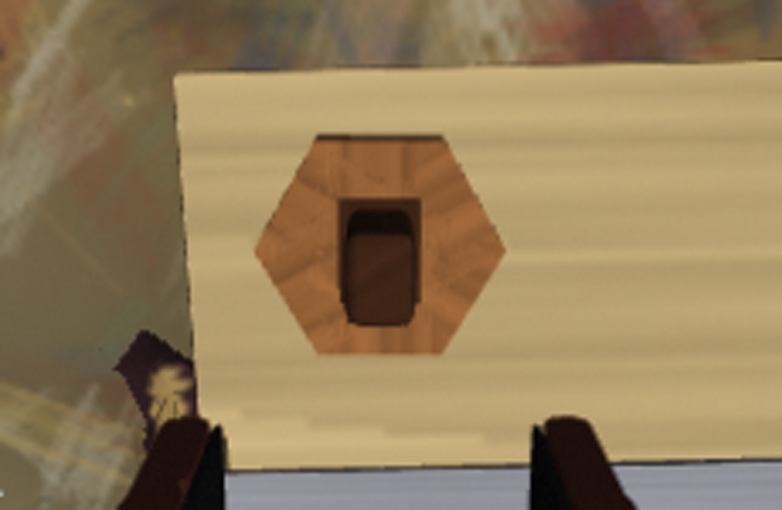

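```bash
python3 - <<'E'
from fit import *
from place import *
st=pickle.load(open('s2.pkl','rb')); c=campose('wrist',st)
f=fitpose(c,up([[505,250],[441,353],[320,353],[255,250],[318,141],[443,140]],3.4,(170,120)),HEX,22,[544,168,-.18]); print(f)
b=f[0]
assert abs(b[0]-544.8)<3 and abs(b[1]-168.3)<3
D=E_*.866+N*.5
g=[(b[0]+544.76)/2,(b[1]+168.27)/2,48]; off=b[0]-g[0]; print(g,off)
if pick(g,-.18):
    t=B-3*D
    carry(t,a); lower(t,a)
    s=env.read_state(); print(s['time_s'],s['width'],t)
    im=viewer.camera('wrist'); cv2.imwrite('pics/q1.png',im); pickle.dump(s,open('q1.pkl','wb'))
E
```

```text
(array([ 5.44535513e+02,  1.68816460e+02, -1.77324495e-01]), array([0.62, 0.34, 0.39, 0.42, 0.85, 0.72]))
[np.float64(544.6477566125614), np.float64(168.54322988292867), 48] -0.1122433874387525
hit False
w 19.54499039442587 [-1.2  0.3  3.5] [544.8 168.6  48.3]
w 19.54773323398102 [-0.3  0.2 -0.9]
lower True [ 538.2 -260.9   48.2] [0.3 0.6 4.1]
38.5167 20.083388700618343 [ 538.6043579  -261.09436507    0.        ]
```

View pics/q1.png

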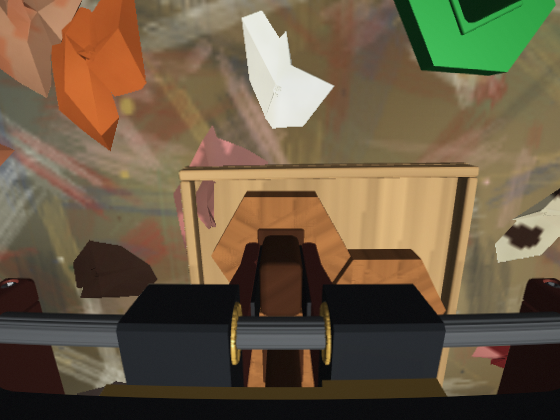

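```bash
python3 - <<'E'
from place import *
r=rot(a,0);q=r.as_quat(); D=E_*.866+N*.5
t=B+0.1*D
for i in range(2):
    hit=env.move_l(tcp([t[0],t[1],48.4],r),q,rate=8,f_stop=7); env.hold(.1)
    s=env.read_state(); print(hit,s['time_s'],rel(s).round(2),t.round(2),s['force'].round(1))
    if not hit: break
set_gripper(46)
env.move_l(tcp([t[0],t[1],120],r),q,rate=100)
env.move_l(tcp([t[0]+120,t[1]+22,230],r),q,rate=250); env.hold(.2)
s=env.read_state(); print(s['time_s']); im=viewer.camera('wrist'); cv2.imwrite('pics/q2.png',im); pickle.dump(s,open('q2.pkl','wb'))
cv2.imwrite('pics/top2.png',viewer.camera('top'))
E
```

```text
False 39.2917 [ 541.24 -259.72   48.23] [ 541.42 -259.81    0.  ] [-1.4 -1.2  2.2]
41.775
```

View pics/q2.png

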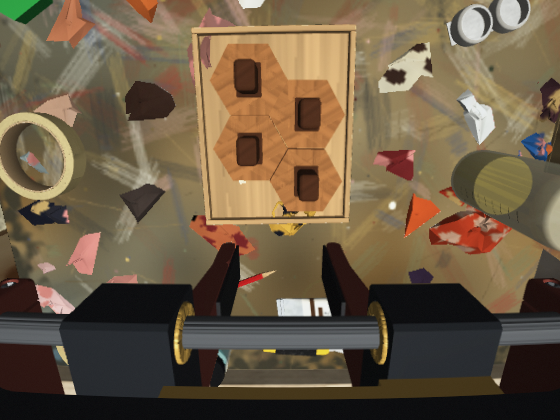

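```bash
python3 - <<'E'
import cv2
a=cv2.imread('pics/q2.png')[35:225,200:355]; b=cv2.resize(a,None,fx=5,fy=5,interpolation=cv2.INTER_CUBIC); cv2.imwrite('pics/q2a.png',b[:560]);cv2.imwrite('pics/q2b.png',b[370:])
E
```

```text
(no output)
```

View pics/q2a.png

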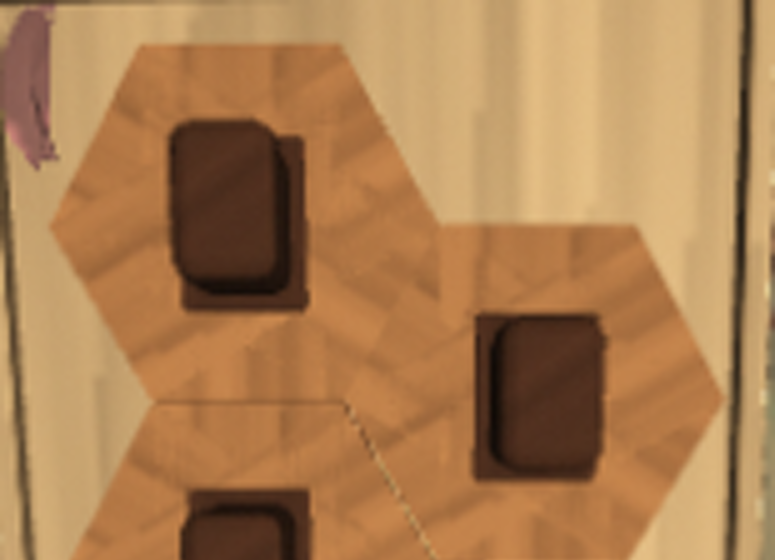

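View pics/q2b.png

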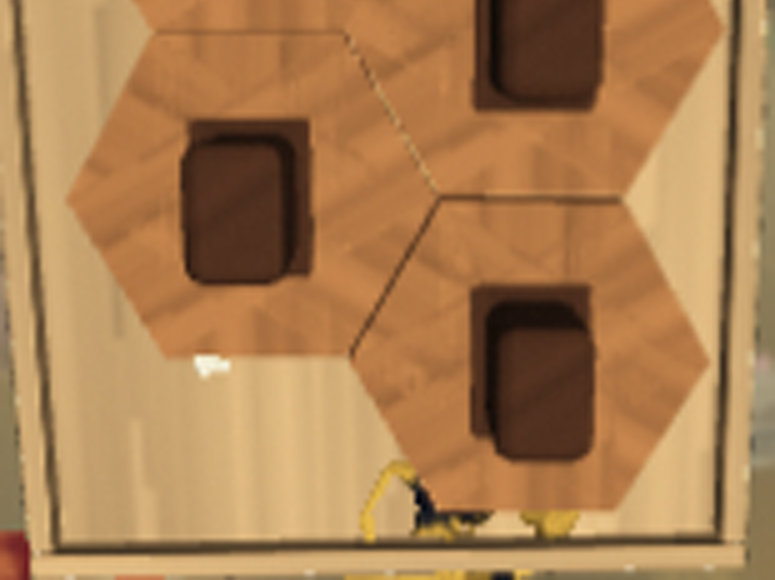

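```bash
python3 - <<'E'
from fit import *
from place import E_,N,a
st=pickle.load(open('q2.pkl','rb')); c=campose('wrist',st); o=(200,35)
# order L(+y,right),UL(+x+y: bottom right),UR(bottom left),Rt(left),LR(top left),LL(top right)
P={'B':[[437,224],[346,402],[155,402],[50,227],[140,44],[340,44]],
'A':[[437,563],[350,724],[168,725],[67,571],[152,404],[343,404]],
'4':[[724,400],[625,563],[441,563],[345,404],[441,224],[636,225]],
'3':[[709,731],[615,878],[438,878],[351,724],[442,571],[622,571]]}
f={}
for k,v in P.items():
    f[k],e=fitpose(c,up(v,5,o),HEX,22,[600,-230,-.09]); print(k,f[k].round(3),e)
for i,j in ['AB','A4','A3','B4','34']:
    d=f[i][:2]-f[j][:2]; print(i,j,np.linalg.norm(d).round(2), np.array([d@E_[:2],d@N[:2]]).round(2))
E
```

```text
B [ 5.41431e+02 -2.59553e+02 -9.10000e-02] [0.68 0.28 0.26 0.29 0.09 0.33]
A [ 6.10963e+02 -2.66111e+02 -8.30000e-02] [0.47 0.37 0.65 0.05 0.36 0.97]
4 [ 5.81595e+02 -2.02412e+02 -8.90000e-02] [0.43 0.61 0.77 0.78 0.24 0.27]
3 [ 6.51862e+02 -2.08963e+02 -1.00000e-01] [0.35 0.35 0.2  0.67 0.49 0.92]
A B 69.84 [69.84  0.1 ]
A 4 70.14 [ 35.31 -60.61]
A 3 70.28 [-35.26 -60.79]
B 4 69.84 [-34.53 -60.71]
3 4 70.57 [70.57  0.18]
```

```bash
python3 - <<'E'
import cv2,numpy as np
a=cv2.imread('pics/top0.png')[140:265,100:420];b=cv2.imread('pics/top2.png')[140:265,100:420]
cv2.imwrite('pics/cmp.png',cv2.resize(np.vstack([a,b]),None,fx=2.4,fy=2.4,interpolation=cv2.INTER_CUBIC))
E
```

```text
(no output)
```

View pics/cmp.png

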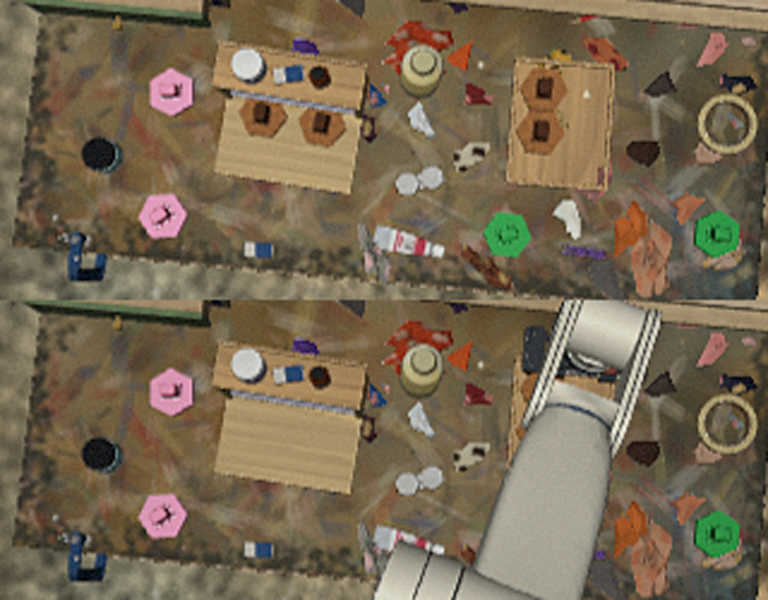

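The rack is empty, and every bystander the arm does not hide is where it was. The arm is clear of the blocks, so I'm handing in.

```bash
python3 - <<'E'
from h import *
s=env.read_state(); print(s['time_s'],s['force'].round(1)); print(workorder.sign_off())
E
```

```text
41.875 [ 0.2  0.2 -0.3]
the job is handed in; nothing more can be done
None
```

Both rack blocks are now flat in the empty side of the tray, and the job was handed in at 41.9 s with the arm clear of everything. I slid each one about 50 mm out from under the lip with the gripper leaning back. I then gripped it again upright, lifted it out, set it on the tray floor and slid it up against its neighbours.

- **Packing:** the last wrist-camera fit gave 69.8, 69.8, 70.1, 70.3 and 70.6 mm between neighbouring blocks, against 70 mm for faces touching. The widest gap, about 0.6 mm, is between blocks 3 and 4. They measured about 0.9 mm apart before I touched anything, so I did not nudge them. The block angles agree to within about 1°.
- **Bystanders:** before and after top views show everything in sight where it was. In the last top view the arm hid the tray, one green look-alike and most of the peg and the paint tube. I did not look at those three again, but the gripper never came near them.
- **Forces:** the wrist forces I read stayed below 10 N. Each touchdown stopped as planned on a 5 N contact.

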